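# Lock the pencil fixture's drawbar with a linchpin

### The job

Lock the drawbar of the green pencil-assembly fixture: take the linchpin out of its wooden block, feel for the cross hole in the drawbar tongue and press the pin gently fully home with its open ring over the tongue's free end, then swing the sprung ring down over the end of the tongue until it snaps shut over the pin's lower end. Press with only a few newtons, never more than about 25 N (20 N on the ring), leave the other things on the table where they are, and let go at the end.

Things in the scene. Friction and masses are not known exactly. Their poses are not given: they have to be found in the camera images.
- pin: Linchpin, about 60 g, upright in the wooden block at the start. Origin on its axis at the underside of the collar; z along the pin towards the head. Steel shank 10 mm thick down to 34 mm below the origin, last 2 mm tapered to 7.6 mm. Collar 18 mm wide, z 0 to 10 mm. Black head above it. The open ring sticks out level along the pin's own -x.
- pin_head (a point): Centre of the pin's black flat-sided head, on the pin axis 21 mm above pin's origin. The head is 22 mm high, 20 mm along the pin's x and 14 mm along its y: pinch it across y by the flats, fingertips no lower than 10 mm below this point (the ring's wire lies just below)
- ring (a joint): Ring hinge (axis along the pin's y, 6 mm above pin's origin): 0 = open and level along the pin's -x, grows as the ring swings down, 1.57 = shut, hanging straight down round the tongue under the pin's end. Its over-centre spring resists with about 6 N at the ring's end at first, falling to nothing at 0.85 rad; beyond that it snaps shut by itself
- ring_end (a point): Middle of the brass ring's far end (wire centre), 45 mm from the hinge axis. Wire 4.4 mm thick, ring 41 mm wide outside, at least 28 mm inside near the hinge, narrowing to a rounded end in the last 15 mm. Push it down and then inwards, in an arc about the hinge, with shut fingers from above and outside, the gripper leaning outwards to clear the pin's head
- socket (a point): Nominal centre of the cross hole's mouth on the tongue's top face, 110 mm above the table; z up, -x towards the tongue's free end. The drawbar slides: in each run it and its hole sit up to 9 mm farther in or out along x than this reading (and stay put), so feel for the hole along x. Hole 11 mm wide, square-edged, right through; a sprung ball in it drags lightly on the pin: push up to about 6 N until the collar rests
- tongue_end (a point): Nominal middle of the free end of the steel drawbar tongue, 17 mm from the hole's centre; axes as socket. The tongue is 22 mm wide (y) and 20 mm thick, top 110 mm above the table; like the hole it may sit up to 9 mm in or out. The space below and before it is free
- fixture: Green fixed fixture; origin at table height under the upright, axes as socket. The hole is nominally at x -55 mm, y 0. Upright 50 x 50 mm, x -20 to +30 mm, 125 mm high; a 110 mm copper barrel lies along y on top, up to 150 mm high, at x +10 mm. Its base plate spans x -20 to +80 mm, y +-50 mm, not in front of it, so the space below the tongue is free.
- pin_block: Fixed light wooden block, 70 x 60 x 48 mm, origin under its centre; the pin starts in the 12 mm hole in the middle of its top.
- ramekin: Pale blue ceramic ramekin, 84 mm wide, 45 mm high, origin under its centre; leave alone.
- grip_a: Black knurled pencil grip, 20 mm diameter, 38 mm high, standing, origin at the underside; leave alone.
- grip_b: Second black knurled grip, same size; leave alone.
- tin_lid: Tin lid, 76 mm diameter, 12 mm high, origin at the underside; leave alone.
- nose_cone: Brass pencil nose cone, 16 mm wide, 30 mm high, standing; leave alone.
- copper_barrel: Spare copper barrel standing upright, 13 mm diameter, 70 mm high, origin at the underside; leave alone.
There are look-alikes about, which are no part of the job. Several things look just like the fixture: the one meant starts farthest to the robot's right.

How it is judged:
By the outcome, as a careful person would: the job done as asked, in the order asked, and still so for the second after the job is handed in, with the robot touching nothing.
It also fails if it takes over 70 s, if anything falls off the work surface, if the arm or the gripper's body presses on something with over 40 N, if the wrist force passes 120 N, or if a joint passes its speed limit or range.

### The arm

A 7-joint arm with a two-finger parallel gripper is mounted at the origin on the work surface. World frame = base frame: x ahead of the robot, y to its left, z up, the work surface at z = 0. Lengths are in m, angles in rad, forces in N, time in s.
With the tool pointing down it reaches from about 0.425 to 0.875 m from the base axis. Payload 4.7 kg.
Tool frame: the origin (TCP) lies at the very end of the fingers, on their centre line; the grasp point (between the pads) lies 19 mm behind it; x points along the fingers, z is the direction in which the jaws open and shut, and the axes are right-handed (so a half turn about x gives the same grasp; the last joint's range is limited). The gripper opens to 87 mm and grips with 3 to 60 N. Pads are 19 mm wide; open, the fingers measure 117 mm over their backs; the gripper's body (75 mm by 190 mm) begins 51 mm behind the grasp point.
Start: joints at [-1.148, 0.321, -0.07, 1.45, 0.023, 1.371, -0.057], TCP at [0.258, 0.596, 0.223] pointing down, gripper open.
Joint ranges: [-2.86, 2.86], [-0.3, 2.09], [-1.38, 1.24], [0.06, 2.45], [-1.56, 4.7], [0.09, 2.05], [-2.69, 2.69]. Speed limits (rad/s): [2.57, 2.57, 3.14, 3.14, 3.14, 3.14, 3.14].

### API

Orientations are given as a rotation vector (axis times angle).
In Python, from bench import * gives the robot as it stands.
- The arm moves only by the shell command python3 -m handwheel 'ROWS' [OPENING] [FORCE]. ROWS is JSON, a list of rows, each an object with "xyz": the shift along the world's x, y, z in cm, a list of three; "angular": the turn, a rotation vector about the world's x, y, z in degrees, a list of three. A call has 1 to 5 rows; each row shifts and turns the pose as measured when the row begins; what a row does not reach is not made up. A row lasts 1/12 s, in which the tool goes at most 41.7 mm and 7.16 degrees, less where a joint would pass 70% of its speed; a pose out of reach is approached as far as the arm can. A call with a gripper value outside its range is refused whole. OPENING is the finger opening in cm, from 0 to 8.7, set as the call begins (- or left out, the last holds). The fingers move at their own pace and stop on an object; FORCE is the grip in N (left out, the last holds). Time passes only in rows, so rows that do not move let the fingers close. It gives the time, the measured TCP pose, the force and the opening at its end, in the units of the state.
- get_state(): the state, without advancing time (a new reading comes with each control period).
- get_image(name): name is "scene" or "top"; returns a dict with "pixels" (480x640x3 uint8, blue, green, red), "K" (3x3 intrinsics, pixels), "dist" ([k1, k2, p1, p2, k3] as OpenCV has them; the pictures are not rectified), "cam_to_world" (4x4, takes a point from camera to world coordinates). Camera axes: x right, y down, z forward; pixel columns grow to the right and rows downward; lengths in m; the calibration is good to about 2 mm. A picture is of the moment at which its call begins. There is no depth.
- close_job(): hands the job in, once; it reports no verdict.
The state is a dict: "time": time; "joint_positions": joint angles; "qd": joint speeds; "joint_torque": joint torques, N m; "position": TCP position; "tool_rot": TCP orientation; "ft_force": force on the tool from outside, world axes, zero at the start; "torque": the same for the moment, N m; "grip_width": opening from 0.0 (shut) to 1.0 (fully open).
Only numpy, scipy, OpenCV 4.12 (cv2) and the standard library are available. Lean on these libraries where they do the work, as an engineer would, in place of code of your own. Each camera call takes 0.05 s, during which the arm holds its last target.

## Working session

There is one attempt and no reset: what is moved stays moved. The work goes in short steps, Python scripts to look and compute and a shell command to move; the robot and the scene stay as the last step left them, time stands still between calls to the robot, and variables do not carry over. Pictures are saved under pics/ and viewed, and the job is handed in when it is done.

```bash
mkdir -p pics; ls
python3 - <<'E'
from bench import *
import cv2
for n in("scene","top"):
    d=get_image(n);cv2.imwrite(f"pics/{n}0.png",d["pixels"]);print(d["K"],d["dist"],d["cam_to_world"])
print(get_state())
E
```

```text
pics
[[534.49733118   0.         315.30513253]
 [  0.         534.49733118 246.13209581]
 [  0.           0.           1.        ]] [-0.14732154  0.          0.          0.          0.        ] [[-0.82708364  0.41642594 -0.37752098  1.06204643]
 [ 0.56201274  0.60238438 -0.56681103  0.8124624 ]
 [-0.00862207 -0.68097173 -0.73225894  1.12719769]
 [ 0.          0.          0.          1.        ]]
[[590.60301462   0.         310.06241442]
 [  0.         590.60301462 246.88394823]
 [  0.           0.           1.        ]] [-0.01940639  0.          0.          0.          0.        ] [[ 2.36633194e-03 -9.94015142e-01  1.09216750e-01  4.19013164e-01]
 [-9.99996797e-01 -2.25406433e-03  1.15138277e-03  2.53162304e-02]
 [-8.98310328e-04 -1.09219124e-01 -9.94017292e-01  1.33680366e+00]
 [ 0.00000000e+00  0.00000000e+00  0.00000000e+00  1.00000000e+00]]
{'time': 0.1, 'joint_positions': array([-1.14789302,  0.32175709, -0.07007433,  1.45151033,  0.02257838,
        1.37079821, -0.05689829]), 'qd': array([-0.00192261, -0.00204282, -0.00064898, -0.00053844, -0.00068207,
        0.00154808,  0.00035607]), 'joint_torque': array([-1.03146423e-03, -4.92572951e+01, -4.06069402e-01, -3.13393199e+01,
       -6.40907488e-02,  3.95360647e-02,  6.62878324e-05]), 'position': array([0.25823605, 0.59598271, 0.22158688]), 'tool_rot': array([-0.90402036,  1.3767027 ,  0.90239802]), 'ft_force': array([ 0.28575845, -0.66688272,  0.10700055]), 'torque': array([ 0.0147032 , -0.00521456,  0.00338799]), 'grip_width': 0.9982672021414993}
```

View pics/scene0.png

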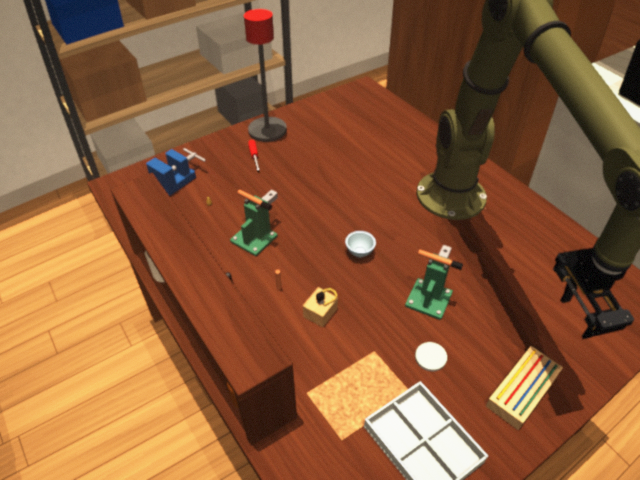

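View pics/top0.png

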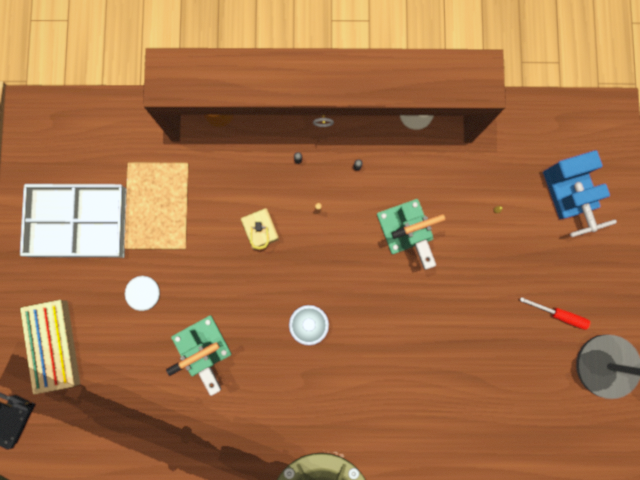

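The pictures show two green fixtures: top (405,228) / scene (255,225), and top (202,345) / scene (432,285). The top image's right is the robot's right, so the one meant is at top (405,228), with its tongue end near (430,268). The pin in its block is at top (258,228) / scene (321,298), and it is the only one. Next I'll take close crops.

```bash
cat > h.py <<'E'
import cv2,numpy as np
from scipy.spatial.transform import Rotation as R
from bench import *
def crop(n,u0,v0,w,h,s,out):
    d=get_image(n);c=d["pixels"][v0:v0+h,u0:u0+w];c=cv2.resize(c,None,fx=s,fy=s,interpolation=cv2.INTER_CUBIC)
    for i in range(0,w,10):
        cv2.putText(c,str(u0+i),(i*s,8),0,.3,(255,255,255),1) if i%20==0 else 0; cv2.line(c,(i*s,10),(i*s,14),(255,255,255),1)
    for i in range(0,h,10):
        cv2.putText(c,str(v0+i),(0,i*s+4),0,.3,(255,255,255),1); cv2.line(c,(20,i*s),(25,i*s),(255,255,255),1)
    cv2.imwrite(out,c)
CAL={}
def cal(n):
    if n not in CAL: CAL[n]=get_image(n)
    return CAL[n]
def ray(n,p):
    d=cal(n);q=cv2.undistortPoints(np.array([[p]],float),d["K"],np.array(d["dist"]))[0,0]
    T=d["cam_to_world"];return T[:3,3],T[:3,:3]@np.array([q[0],q[1],1])
def atz(n,p,z):
    o,v=ray(n,p);return o+v*(z-o[2])/v[2]
def tri(a,b):
    (o1,v1),(o2,v2)=ray("scene",a),ray("top",b)
    s=np.linalg.lstsq(np.c_[v1,-v2],o2-o1,rcond=None)[0]
    x1,x2=o1+v1*s[0],o2+v2*s[1];return (x1+x2)/2,np.linalg.norm(x1-x2)
def proj(n,P):
    d=cal(n);T=np.linalg.inv(d["cam_to_world"]);r,_=cv2.projectPoints(np.array(P,float).reshape(-1,3),cv2.Rodrigues(T[:3,:3])[0],T[:3,3],d["K"],np.array(d["dist"]));return r[:,0]
E
python3 - <<'E'
from h import *
crop("top",225,190,70,70,8,"pics/a1.png")
crop("top",365,190,90,90,6,"pics/a2.png")
crop("scene",290,270,70,60,8,"pics/a3.png")
crop("scene",215,175,80,80,7,"pics/a4.png")
E
```

```text
(no output)
```

View pics/a1.png

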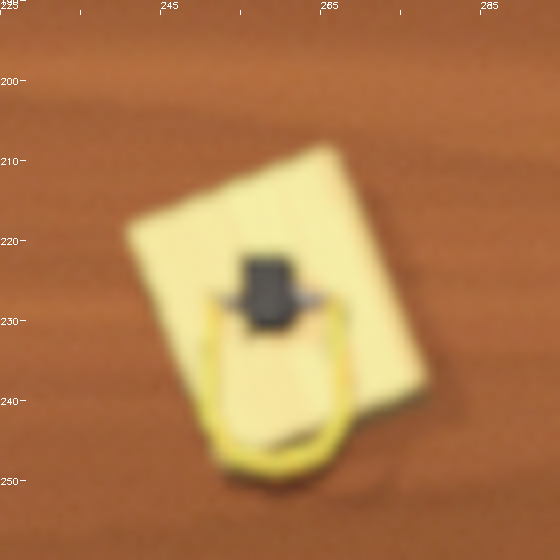

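View pics/a2.png

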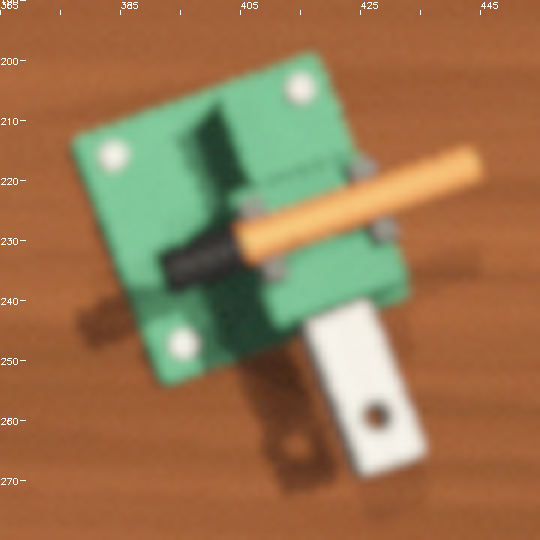

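View pics/a3.png

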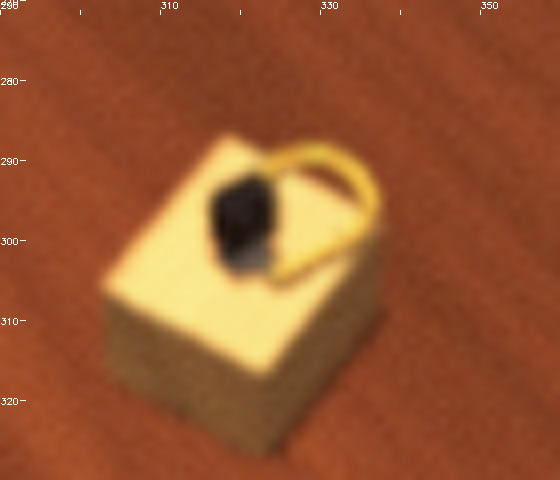

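View pics/a4.png

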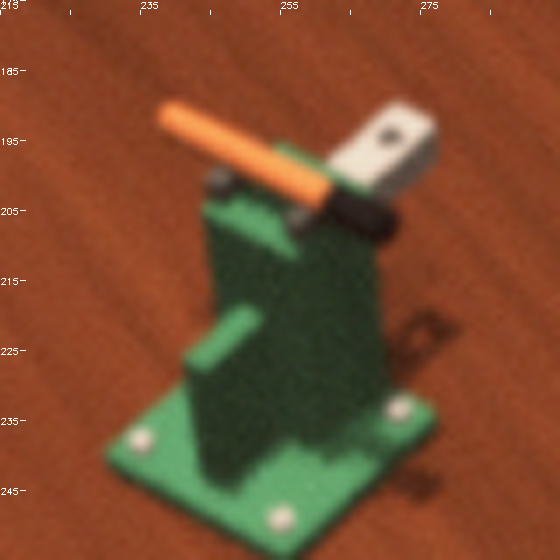

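Run:
```python
from h import *
np.set_printoptions(precision=4,suppress=True)
c2=lambda X,Y:(365+X/6-.5,190+Y/6-.5)
c1=lambda X,Y:(225+X/8-.5,190+Y/8-.5)
c3=lambda X,Y:(290+X/8-.5,270+Y/8-.5)
c4=lambda X,Y:(215+X/7-.5,175+Y/7-.5)
print("hole",tri(c4(391,136),c2(376,414)), atz("top",c2(376,414),.11),atz("scene",c4(391,136),.11))
a=[atz("top",c2(*p),.11) for p in((362,477),(427,453),(306,327),(372,302))]
print(*a); 
e=(a[0]+a[1])/2;b=(a[2]+a[3])/2;print("end",e,"yaw",np.degrees(np.arctan2(*(b-e)[[1,0]])))
# plate corners
a=[atz("top",c2(*p),.008) for p in((73,143),(318,52),(165,385))];print(*a)
print("yawplate",np.degrees(np.arctan2(*(a[0]-a[2])[[1,0]])),np.degrees(np.arctan2(*(a[0]-a[1])[[1,0]]))-90, "screws",[atz("top",c2(*p),.01) for p in((113,155),(301,88),(183,344))])
print("head",tri(c3(243,217),c1(268,295)))
print("block",[tri(p,q) for p,q in((c3(228,137),c1(425,385)),(c3(103,287),c1(330,150)),(c3(262,375),c1(127,230)))])
a=[atz("top",c1(*p),.048) for p in((425,385),(330,150),(127,230))]
print(a,(a[0]+a[2])/2)
print("ringend", tri(c3(372,180),c1(278,461)),atz("top",c1(278,461),.055))
print("ringsides", atz("top",c1(212,380),.055),atz("top",c1(343,380),.055))
print("hinge", atz("top",c1(221,302),.055),atz("top",c1(320,299),.055))
s=get_state();M=R.from_rotvec(s["tool_rot"]).as_matrix();print(M)
```

```text
hole (array([ 0.5295, -0.2172,  0.1107]), np.float64(0.001078803938811869)) [ 0.53   -0.2177  0.11  ] [ 0.5288 -0.2174  0.11  ]
[ 0.508  -0.2124  0.11  ] [ 0.5164 -0.2351  0.11  ] [ 0.5604 -0.1938  0.11  ] [ 0.5692 -0.217   0.11  ]
end [ 0.5122 -0.2237  0.11  ] yaw 19.233737611570927
[ 0.6423 -0.1247  0.008 ] [ 0.6776 -0.2184  0.008 ] [ 0.55   -0.1585  0.008 ]
yawplate 20.10082962780866 20.654750255542027 screws [array([ 0.6373, -0.1396,  0.01  ]), array([ 0.6633, -0.2114,  0.01  ]), array([ 0.5653, -0.1652,  0.01  ])]
head (array([0.6029, 0.1402, 0.0669]), np.float64(0.0006167469208534762))
block [(array([0.5805, 0.0986, 0.048 ]), np.float64(0.0011586891367098664)), (array([0.6462, 0.1254, 0.0471]), np.float64(0.0009138014416603919)), (array([0.6239, 0.1812, 0.0465]), np.float64(0.0004841388547113994))]
[array([0.5809, 0.0982, 0.048 ]), array([0.6464, 0.125 , 0.048 ]), array([0.6239, 0.1808, 0.048 ])] [0.6024 0.1395 0.048 ]
ringend (array([0.5567, 0.1401, 0.0524]), np.float64(0.006728489716223111)) [0.5591 0.1378 0.055 ]
ringsides [0.5813 0.1561 0.055 ] [0.5814 0.1202 0.055 ]
hinge [0.6029 0.1539 0.055 ] [0.6037 0.1268 0.055 ]
[[ 0.     -0.9176  0.3975]
 [-0.0002  0.3975  0.9176]
 [-1.     -0.0001 -0.0002]]
```

Choice confirmed: the fixture at top (405,228) has its hole at top (427,258.5). I measured these from both views:

| Item | Measurement |
|---|---|
| Hole | about (0.5295, -0.2175, 0.110) |
| Fixture yaw | about 20° |
| Pin | about (0.6027, 0.140) |
| Pin yaw | about 2° |
| Block top | 0.047 |

Moving above the pin now.

```bash
python3 -m handwheel '[{"xyz":[2.5,-3.3,0],"angular":[0,0,2]},{"xyz":[2.5,-3.3,0],"angular":[0,0,2]},{"xyz":[2.5,-3.3,0],"angular":[0,0,2]},{"xyz":[2.5,-3.3,0],"angular":[0,0,2]},{"xyz":[2.5,-3.3,0],"angular":[0,0,2]}]'
python3 -m handwheel '[{"xyz":[2.5,-3.3,0],"angular":[0,0,2]},{"xyz":[2.5,-3.3,0],"angular":[0,0,2]},{"xyz":[2.5,-3.3,0],"angular":[0,0,2]},{"xyz":[2.5,-3.3,0],"angular":[0,0,2]},{"xyz":[2.5,-3.3,0],"angular":[0,0,2]}]' 6
```

```text
time: 0.82
position: [0.3739, 0.4357, 0.221]
tool_rot: [-1.052, 1.302, 1.065]
ft_force: [0.2, -0.1, 1.4]
grip_width: 0.999
time: 1.23
position: [0.4986, 0.2683, 0.2226]
tool_rot: [-1.189, 1.218, 1.202]
ft_force: [-0.4, 0.2, 1.3]
grip_width: 0.732
```

```bash
python3 -m handwheel '[{"xyz":[2.6,-3.2,0],"angular":[0,0,1]},{"xyz":[2.6,-3.2,0],"angular":[0,0,1]},{"xyz":[2.6,-3.2,0],"angular":[0,0,1]},{"xyz":[2.0,-2.6,0],"angular":[0,0,1]},{"xyz":[0.5,-0.6,0],"angular":[0,0,1]}]' 6
cat >> h.py <<'E'
def tool():
    s=get_state();M=R.from_rotvec(s["tool_rot"]).as_matrix();return s["position"],M,s
def tgt(p,a,z=None):
    # remaining shift cm & turn deg to TCP p, approach a, jaw dir z(closest sign)
    x,M,s=tool();a=np.array(a,float);a/=np.linalg.norm(a);z=np.array(z,float);z-=a*(z@a);z/=np.linalg.norm(z)
    if z@M[:,2]<0:z=-z
    W=np.c_[a,np.cross(z,a),z];rv=R.from_matrix(W@M.T).as_rotvec(degrees=True)
    print("shift cm",np.round((np.array(p)-x)*100,2),"turn",np.round(rv,1),"F",np.round(s["ft_force"],1),"grip",round(s["grip_width"],3))
def yw(d): d=np.radians(d);return [np.cos(d),np.sin(d),0]
E
python3 - <<'E'
from h import *
tgt([.6027,.1397,.15],[0,0,-1],yw(92))
E
```

```text
time: 1.65
position: [0.6063, 0.1276, 0.2243]
tool_rot: [-1.254, 1.177, 1.257]
ft_force: [-0.5, -0.6, 0.6]
grip_width: 0.692
shift cm [-0.36  1.21 -7.43] turn [-0.1 -0.  -1.6] F [-0.5 -0.6  0.6] grip 0.692
```

```bash
python3 -m handwheel '[{"xyz":[-0.36,1.21,-3],"angular":[0,0,-1.6]},{"xyz":[0,0,-3],"angular":[0,0,0]},{"xyz":[0,0,-1.5],"angular":[0,0,0]},{"xyz":[0,0,-1.5],"angular":[0,0,0]},{"xyz":[0,0,0],"angular":[0,0,0]}]'
python3 - <<'E'
from h import *
tgt([.6027,.1397,.0605],[0,0,-1],yw(92))
crop("scene",270,240,110,90,7,"pics/b1.png")
crop("top",225,190,70,70,8,"pics/b2.png")
E
```

```text
time: 2.07
position: [0.6073, 0.1317, 0.1332]
tool_rot: [-1.228, 1.193, 1.221]
ft_force: [-0.3, 0.3, -0.3]
grip_width: 0.685
shift cm [-0.46  0.8  -7.27] turn [-0.   0.4  0.7] F [-0.3  0.3 -0.3] grip 0.685
```

View pics/b1.png

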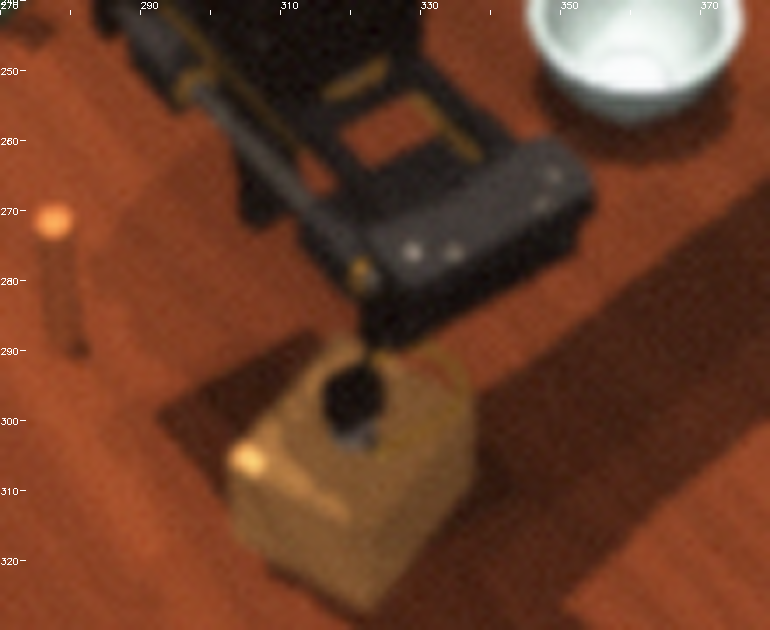

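View pics/b2.png

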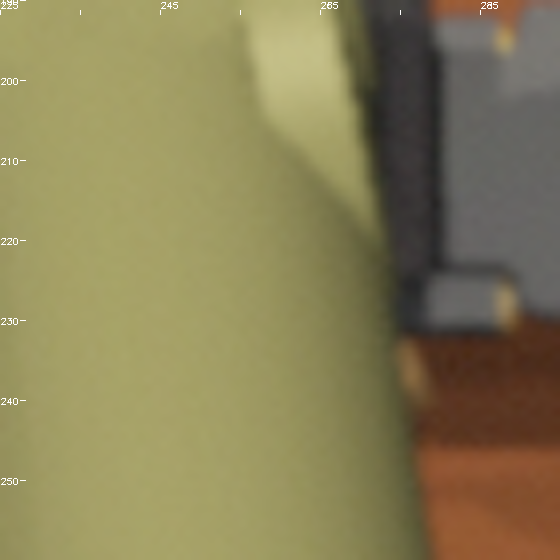

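The block and pin are unchanged, with the gripper above at scene (325,255). The top view is blocked by the arm. Correcting sideways, then descending.

```bash
python3 -m handwheel '[{"xyz":[-0.46,0.8,0],"angular":[0,0.4,0.7]},{"xyz":[0,0,0],"angular":[0,0,0]}]' 4.5
python3 - <<'E'
from h import *
tgt([.6027,.1397,.0605],[0,0,-1],yw(92))
E
```

```text
time: 2.33
position: [0.6058, 0.1416, 0.1394]
tool_rot: [-1.236, 1.184, 1.231]
ft_force: [-0.2, 1.8, 0.8]
grip_width: 0.607
shift cm [-0.31 -0.19 -7.89] turn [-0.2  0.4 -0. ] F [-0.2  1.8  0.8] grip 0.607
```

```bash
python3 -m handwheel '[{"xyz":[-0.3,-0.2,-2],"angular":[0,0,0]},{"xyz":[0,0,-1.5],"angular":[0,0,0]},{"xyz":[0,0,0],"angular":[0,0,0]}]'
python3 - <<'E'
from h import *
tgt([.6027,.1397,.0605],[0,0,-1],yw(92))
E
python3 -m handwheel '[{"xyz":[0,0,0],"angular":[0,0,0]}]'
python3 -m handwheel '[{"xyz":[0,0,0],"angular":[0,0,0]}]'
```

```text
time: 2.58
position: [0.606, 0.1427, 0.1096]
tool_rot: [-1.24, 1.172, 1.228]
ft_force: [0.5, 0.3, -1.2]
grip_width: 0.527
shift cm [-0.33 -0.3  -4.91] turn [-0.5  1.  -0.2] F [ 0.5  0.3 -1.2] grip 0.527
time: 2.67
position: [0.6064, 0.1433, 0.1107]
tool_rot: [-1.241, 1.17, 1.228]
ft_force: [1.1, -0.0, 0.4]
grip_width: 0.521
time: 2.75
position: [0.6068, 0.1438, 0.1119]
tool_rot: [-1.242, 1.169, 1.228]
ft_force: [0.2, 0.5, -0.9]
grip_width: 0.518
```

```bash
for i in 1 2; do python3 -m handwheel '[{"xyz":[0,0,0],"angular":[0,0,0]},{"xyz":[0,0,0],"angular":[0,0,0]}]'; done
python3 - <<'E'
from h import *
tgt([.6027,.1397,.0605],[0,0,-1],yw(92))
print(get_state()["qd"])
E
```

```text
time: 2.92
position: [0.6081, 0.1444, 0.1144]
tool_rot: [-1.243, 1.165, 1.226]
ft_force: [-0.0, -0.3, 0.4]
grip_width: 0.515
time: 3.08
position: [0.6091, 0.1447, 0.1161]
tool_rot: [-1.243, 1.163, 1.225]
ft_force: [-0.5, -0.4, -0.6]
grip_width: 0.515
shift cm [-0.64 -0.5  -5.56] turn [-0.6  1.5 -0.3] F [-0.5 -0.4 -0.6] grip 0.515
[-3.30898290e-05 -6.01705054e-03 -1.02701999e-04 -7.97098625e-03
  1.55691311e-03  2.85408532e-03  7.87391487e-04]
```

```bash
python3 -m handwheel '[{"xyz":[-0.4,-0.3,-1.5],"angular":[-0.6,1.5,-0.3]},{"xyz":[-0.4,-0.3,-1.2],"angular":[0,0,0]},{"xyz":[-0.05,0,-0.1],"angular":[0,0,0]}]'
python3 - <<'E'
from h import *
tgt([.6027,.1397,.0605],[0,0,-1],yw(92))
E
```

```text
time: 3.33
position: [0.6011, 0.1384, 0.0876]
tool_rot: [-1.234, 1.193, 1.235]
ft_force: [-0.4, -0.2, -0.9]
grip_width: 0.519
shift cm [ 0.16  0.13 -2.71] turn [-0. -0.  0.] F [-0.4 -0.2 -0.9] grip 0.519
```

```bash
python3 -m handwheel '[{"xyz":[0.1,0.1,-1.2],"angular":[0,0,0]},{"xyz":[0,0,-1.2],"angular":[0,0,0]},{"xyz":[-0.05,0,-0.25],"angular":[0,0,0]}]'
python3 - <<'E'
from h import *
tgt([.6027,.1397,.0605],[0,0,-1],yw(92))
crop("scene",280,250,90,75,8,"pics/b3.png")
E
```

```text
time: 3.58
position: [0.6013, 0.1394, 0.0577]
tool_rot: [-1.233, 1.195, 1.236]
ft_force: [-0.4, -0.7, 0.3]
grip_width: 0.512
shift cm [0.14 0.03 0.28] turn [ 0.  -0.2  0. ] F [-0.4 -0.7  0.3] grip 0.512
```

View pics/b3.png

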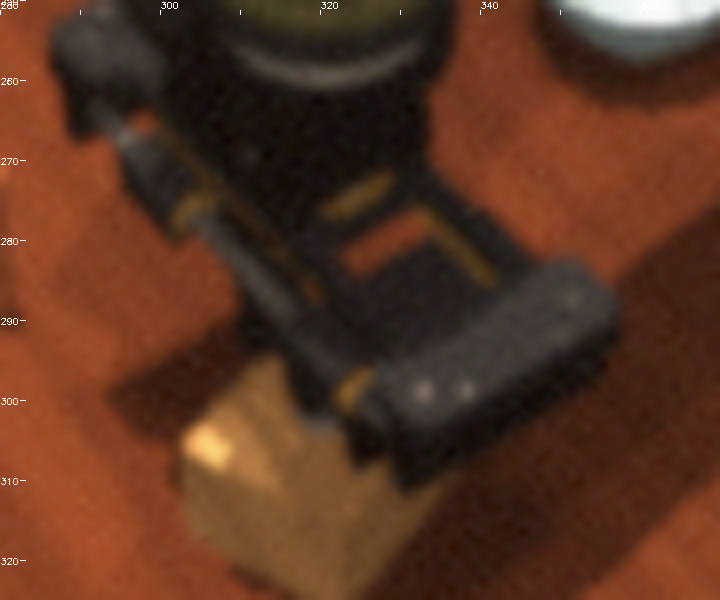

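Head and collar lie between the fingers (scene ~(320,300)). I'll raise slightly and close.

```bash
python3 -m handwheel '[{"xyz":[0.1,0.03,0.2],"angular":[0,0,0]},{"xyz":[-0.03,0,-0.08],"angular":[0,0,0]},{"xyz":[-0.03,0,-0.08],"angular":[0,0,0]},{"xyz":[-0.03,0,-0.08],"angular":[0,0,0]}]' 0.8 30
python3 - <<'E'
from h import *
tgt([.6027,.1397,.0605],[0,0,-1],yw(92))
E
```

```text
time: 3.97
position: [0.6017, 0.14, 0.0573]
tool_rot: [-1.234, 1.196, 1.237]
ft_force: [1.0, -0.1, -0.6]
grip_width: 0.292
shift cm [ 0.1  -0.03  0.32] turn [ 0.  -0.2  0. ] F [ 1.  -0.1 -0.6] grip 0.292
```

```bash
python3 -m handwheel '[{"xyz":[0.08,0,0.4],"angular":[0,0,0]}]'
python3 -m handwheel '[{"xyz":[0,0,0],"angular":[0,0,0]},{"xyz":[0,0,-0.03],"angular":[0,0,0]}]'
python3 - <<'E'
from h import *
tgt([.6027,.1397,.0605],[0,0,-1],yw(92))
E
```

```text
time: 4.05
position: [0.6019, 0.14, 0.061]
tool_rot: [-1.233, 1.197, 1.238]
ft_force: [-1.6, 0.0, 0.1]
grip_width: 0.224
time: 4.22
position: [0.603, 0.1396, 0.0625]
tool_rot: [-1.234, 1.195, 1.236]
ft_force: [-0.1, -0.5, -1.5]
grip_width: 0.16
shift cm [-0.03  0.01 -0.2 ] turn [ 0.1 -0.1  0. ] F [-0.1 -0.5 -1.5] grip 0.16
```

```bash
python3 -m handwheel '[{"xyz":[-0.03,0,-0.08],"angular":[0,0,0]},{"xyz":[-0.03,0,-0.08],"angular":[0,0,0]}]'
python3 -m handwheel '[{"xyz":[0,0,1],"angular":[0,0,0]},{"xyz":[0,0,2],"angular":[0,0,0]},{"xyz":[0,0,2],"angular":[0,0,0]}]'
python3 - <<'E'
from h import *
tgt([.6027,.1397,.0605],[0,0,-1],yw(92))
E
```

```text
time: 4.38
position: [0.603, 0.1395, 0.0622]
tool_rot: [-1.234, 1.194, 1.235]
ft_force: [-1.1, -0.3, 4.6]
grip_width: 0.16
time: 4.63
position: [0.6006, 0.1387, 0.1091]
tool_rot: [-1.233, 1.2, 1.238]
ft_force: [-0.0, 0.3, -1.8]
grip_width: 0.153
shift cm [ 0.21  0.1  -4.86] turn [ 0.2 -0.4  0.1] F [-0.   0.3 -1.8] grip 0.153
```

```bash
python3 -m handwheel '[{"xyz":[0,-0.5,3],"angular":[0,0,0]},{"xyz":[-0.5,-2,3],"angular":[0,0,1]},{"xyz":[-0.5,-3,2.5],"angular":[0,0,2]},{"xyz":[-1,-3,0],"angular":[0,0,2]},{"xyz":[-1,-3,0],"angular":[0,0,2]}]'
python3 - <<'E'
from h import *
tgt([.5295,-.2175,.185],[0,0,-1],yw(110))
crop("scene",290,190,110,110,6,"pics/c1.png")
E
```

```text
time: 5.05
position: [0.5714, 0.0322, 0.2032]
tool_rot: [-1.338, 1.118, 1.339]
ft_force: [0.9, 0.1, -2.1]
grip_width: 0.157
shift cm [ -4.19 -24.97  -1.82] turn [-0.1  0.1  9.8] F [ 0.9  0.1 -2.1] grip 0.157
```

View pics/c1.png

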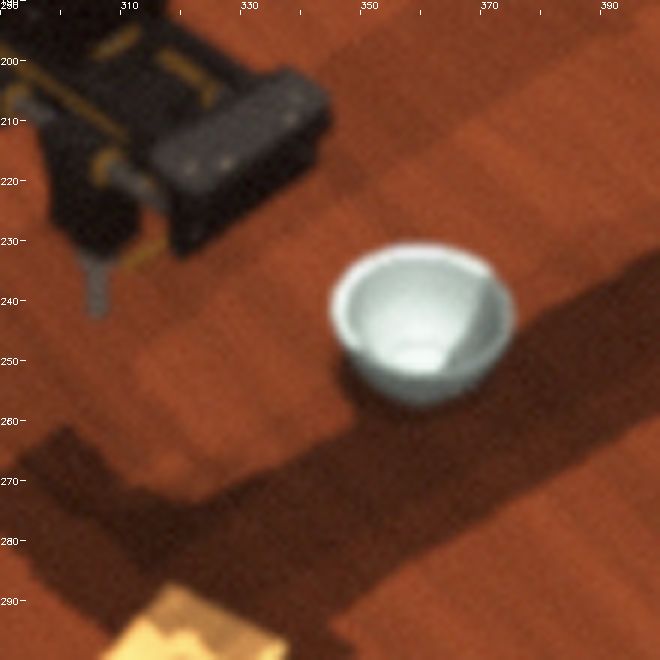

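The pin is held, hanging straight at scene (306,235), with the ring at (315,233). Carrying on towards the fixture.

```bash
python3 -m handwheel '[{"xyz":[-0.6,-3.5,0],"angular":[0,0,1.5]},{"xyz":[-0.6,-3.5,0],"angular":[0,0,1.5]},{"xyz":[-0.6,-3.5,0],"angular":[0,0,1.5]},{"xyz":[-0.6,-3.5,0],"angular":[0,0,1.5]},{"xyz":[-0.6,-3.5,0],"angular":[0,0,1.5]}]'
python3 - <<'E'
from h import *
tgt([.5295,-.2175,.185],[0,0,-1],yw(110))
E
```

```text
time: 5.52
position: [0.5398, -0.1468, 0.2073]
tool_rot: [-1.439, 1.035, 1.434]
ft_force: [0.7, -0.5, -0.5]
grip_width: 0.155
shift cm [-1.03 -7.07 -2.23] turn [-0.3  0.4  1.9] F [ 0.7 -0.5 -0.5] grip 0.155
```

```bash
python3 -m handwheel '[{"xyz":[-0.4,-3,0],"angular":[0,0,1]},{"xyz":[-0.4,-2.5,0],"angular":[0,0,1]},{"xyz":[-0.2,-1,-0.4],"angular":[0,0,0]},{"xyz":[0,0,-0.5],"angular":[0,0,0]}]'
python3 - <<'E'
from h import *
tgt([.5295,-.2175,.168],[0,0,-1],yw(110))
crop("scene",215,150,100,90,7,"pics/c2.png")
crop("top",365,190,100,90,7,"pics/c3.png")
E
```

```text
time: 5.85
position: [0.5261, -0.2247, 0.2008]
tool_rot: [-1.46, 1.023, 1.446]
ft_force: [-0.1, 0.7, -1.2]
grip_width: 0.156
shift cm [ 0.34  0.72 -3.28] turn [-0.   0.6  0.6] F [-0.1  0.7 -1.2] grip 0.156
```

View pics/c2.png

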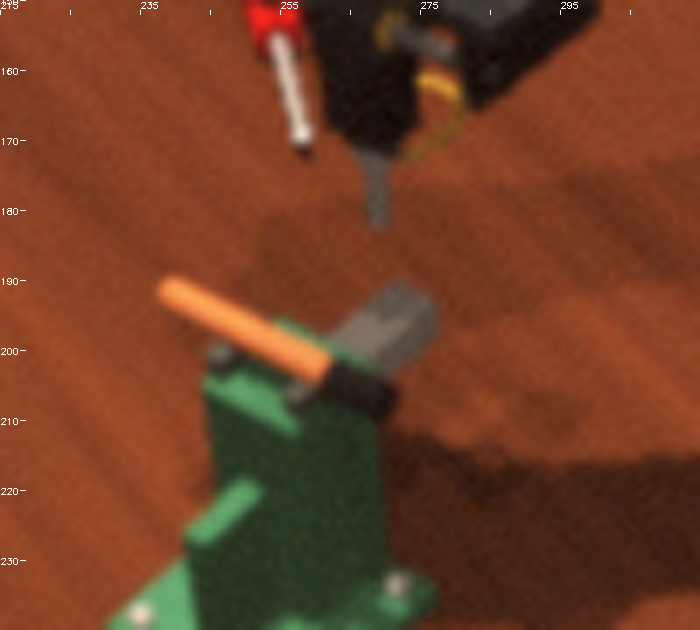

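View pics/c3.png

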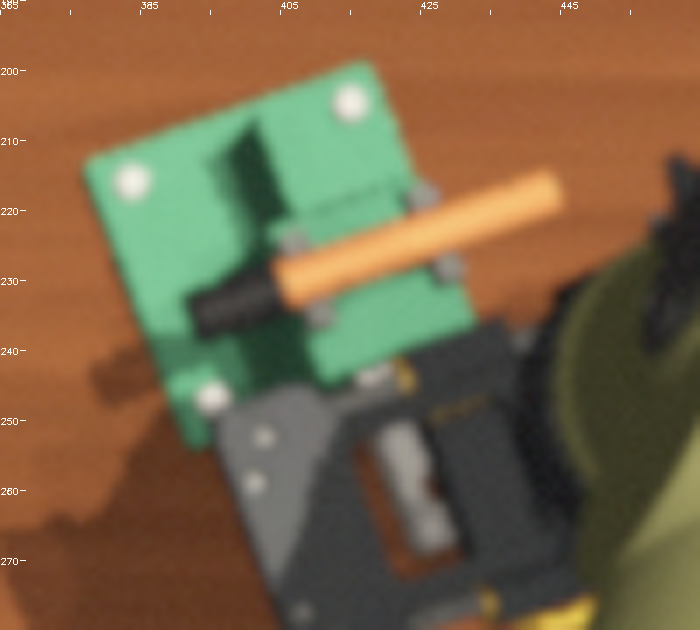

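The pin hangs upright in the gripper with its tip at scene (268.6,181.8). The tongue below is at scene (270,195).

Run:
```python
from h import *
np.set_printoptions(precision=4,suppress=True)
x,M,s=tool();print(x,M[:,0])
for z in(.151,.153,.155):print(atz("scene",(268.6,181.8),z))
# predicted vertical pin under TCP
print(proj("scene",[[x[0],x[1],x[2]-.048],[x[0],x[1],x[2]-.0145]]))
```

```text
[ 0.5264 -0.2211  0.1995] [ 0.0078  0.0024 -1.    ]
[ 0.5278 -0.2232  0.151 ]
[ 0.5289 -0.2211  0.153 ]
[ 0.53  -0.219  0.155]
[[269.4057 181.8782]
 [268.5729 172.6403]]
```

```bash
python3 -m handwheel '[{"xyz":[0.25,0.35,-1.3],"angular":[0,0.4,0.6]},{"xyz":[0.1,0,-1.2],"angular":[0,0,0]},{"xyz":[0,0,-0.5],"angular":[0,0,0]}]'
python3 - <<'E'
from h import *
tgt([.5295,-.2175,.160],[0,0,-1],yw(110))
E
```

```text
time: 6.25
position: [0.5339, -0.2092, 0.1682]
tool_rot: [-1.472, 1.007, 1.472]
ft_force: [-0.5, -0.1, -1.5]
grip_width: 0.156
shift cm [-0.44 -0.83 -0.82] turn [-0.3  0.2 -1. ] F [-0.5 -0.1 -1.5] grip 0.156
```

```bash
python3 -m handwheel '[{"xyz":[-0.4,-0.8,-0.1],"angular":[-0.3,0.2,-1]},{"xyz":[0,0,-0.1],"angular":[0,0,0]}]'
python3 - <<'E'
from h import *
tgt([.5295,-.2175,.162],[0,0,-1],yw(110))
E
```

```text
time: 6.42
position: [0.5293, -0.2142, 0.1628]
tool_rot: [-1.46, 1.024, 1.468]
ft_force: [-1.2, -1.0, -1.3]
grip_width: 0.162
shift cm [ 0.02 -0.33 -0.08] turn [-0.1 -0.3 -0.2] F [-1.2 -1.  -1.3] grip 0.162
```

```bash
python3 -m handwheel '[{"xyz":[0,-0.3,-0.05],"angular":[0,-0.3,0]},{"xyz":[0,0,-0.05],"angular":[0,0,0]}]'
python3 - <<'E'
from h import *
tgt([.5295,-.2175,.162],[0,0,-1],yw(110))
crop("scene",225,145,80,70,9,"pics/c4.png")
E
```

```text
time: 6.58
position: [0.5291, -0.2169, 0.161]
tool_rot: [-1.463, 1.02, 1.465]
ft_force: [-0.2, -0.8, -1.2]
grip_width: 0.157
shift cm [ 0.04 -0.06  0.1 ] turn [-0.1 -0.  -0.2] F [-0.2 -0.8 -1.2] grip 0.157
```

View pics/c4.png

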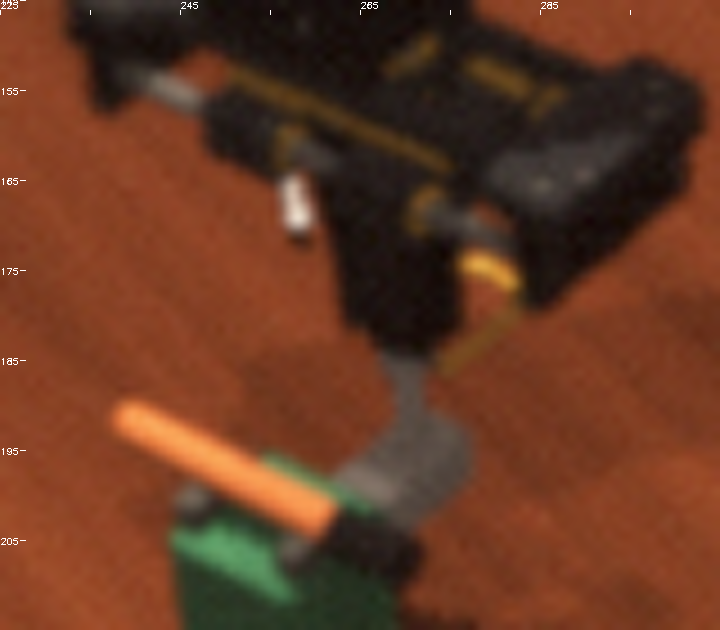

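The pin tip stands just over the hole, at scene (270,192). Lowering gently to feel for it.

```bash
python3 -m handwheel '[{"xyz":[0,0,-0.2],"angular":[0,0,0]},{"xyz":[0,0,-0.2],"angular":[0,0,0]}]'
python3 - <<'E'
from h import *
tgt([.5295,-.2175,.124],[0,0,-1],yw(110))
E
python3 -m handwheel '[{"xyz":[0,0,-0.25],"angular":[0,0,0]}]'
python3 - <<'E'
from h import *
tgt([.5295,-.2175,.124],[0,0,-1],yw(110))
E
```

```text
time: 6.8
position: [0.5299, -0.2167, 0.1578]
tool_rot: [-1.463, 1.019, 1.463]
ft_force: [-0.7, -0.8, 3.0]
grip_width: 0.157
shift cm [-0.04 -0.08 -3.38] turn [-0.1  0.1 -0.2] F [-0.7 -0.8  3. ] grip 0.157
time: 6.88
position: [0.5304, -0.2171, 0.1571]
tool_rot: [-1.464, 1.018, 1.462]
ft_force: [-4.1, 1.4, 16.2]
grip_width: 0.156
shift cm [-0.09 -0.04 -3.31] turn [-0.1  0.2 -0.2] F [-4.1  1.4 16.2] grip 0.156
```

```bash
python3 -m handwheel '[{"xyz":[-0.05,0,0.15],"angular":[0,0,0]}]'
python3 - <<'E'
from h import *
tgt([.5295,-.2175,.124],[0,0,-1],yw(110))
crop("scene",250,165,40,40,15,"pics/c5.png")
x,M,s=tool()
print(proj("scene",[[x[0],x[1],.110],[.5295,-.2175,.110]]))
E
```

```text
time: 6.97
position: [0.5299, -0.2172, 0.1589]
tool_rot: [-1.464, 1.018, 1.461]
ft_force: [-1.5, -0.3, -1.5]
grip_width: 0.161
shift cm [-0.04 -0.03 -3.49] turn [-0.1  0.2 -0.2] F [-1.5 -0.3 -1.5] grip 0.161
[[269.90225157 194.11603971]
 [270.12524725 194.01762646]]
```

View pics/c5.png

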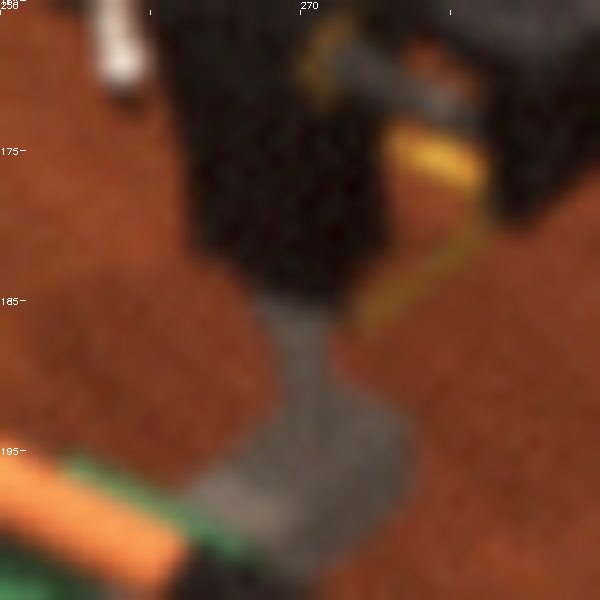

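The shank sits at column 270.0 against the hole at 270.4, so it is over the hole to within about 1–2 mm. I'll feel along the tongue.

```bash
python3 -m handwheel '[{"xyz":[-0.05,0,-0.2],"angular":[0,0,0]}]'
python3 -m handwheel '[{"xyz":[-0.12,-0.04,-0.15],"angular":[0,0,0]}]'
python3 -m handwheel '[{"xyz":[-0.12,-0.04,-0.12],"angular":[0,0,0]}]'
python3 -m handwheel '[{"xyz":[-0.12,-0.04,-0.12],"angular":[0,0,0]}]'
```

```text
time: 7.15
position: [0.5302, -0.2175, 0.1576]
tool_rot: [-1.466, 1.017, 1.459]
ft_force: [0.3, 1.1, 6.6]
grip_width: 0.157
time: 7.23
position: [0.5301, -0.2177, 0.1571]
tool_rot: [-1.467, 1.015, 1.457]
ft_force: [-0.5, 1.5, 8.7]
grip_width: 0.159
time: 7.32
position: [0.53, -0.2178, 0.1571]
tool_rot: [-1.469, 1.013, 1.455]
ft_force: [-1.2, 1.1, 5.7]
grip_width: 0.16
time: 7.4
position: [0.5298, -0.2179, 0.1571]
tool_rot: [-1.471, 1.011, 1.453]
ft_force: [-1.1, 1.1, 6.0]
grip_width: 0.157
```

```bash
python3 -m handwheel '[{"xyz":[-0.25,-0.09,-0.1],"angular":[0,0.1,0.2]}]'
python3 -m handwheel '[{"xyz":[-0.25,-0.09,-0.1],"angular":[0,0.1,0.2]}]'
python3 -m handwheel '[{"xyz":[-0.25,-0.09,-0.1],"angular":[0,0.1,0.2]}]'
python3 - <<'E'
from h import *
tgt([.5295,-.2175,.124],[0,0,-1],yw(110))
E
```

```text
time: 7.48
position: [0.5284, -0.2183, 0.1569]
tool_rot: [-1.474, 1.008, 1.456]
ft_force: [0.3, -0.1, -1.0]
grip_width: 0.154
time: 7.57
position: [0.5266, -0.2191, 0.1561]
tool_rot: [-1.477, 1.005, 1.458]
ft_force: [2.6, 1.2, 0.4]
grip_width: 0.157
time: 7.65
position: [0.5259, -0.2196, 0.1556]
tool_rot: [-1.481, 1.001, 1.459]
ft_force: [5.6, 0.9, 1.8]
grip_width: 0.159
shift cm [ 0.36  0.21 -3.16] turn [-0.1  1.  -0.9] F [5.6 0.9 1.8] grip 0.159
```

It dropped below the face and a sideways force of +5.6 N appeared, so the tip has caught in the hole. I'll ease back and go down.

```bash
python3 -m handwheel '[{"xyz":[0.0,0.0,-0.2],"angular":[0,0.5,-0.4]}]'
python3 -m handwheel '[{"xyz":[0.0,0.0,-0.25],"angular":[0,0.4,-0.4]}]'
python3 - <<'E'
from h import *
tgt([.5295,-.2175,.124],[0,0,-1],yw(110))
E
```

```text
time: 7.73
position: [0.5268, -0.2198, 0.1543]
tool_rot: [-1.473, 1.009, 1.459]
ft_force: [1.8, 0.8, 0.5]
grip_width: 0.16
time: 7.82
position: [0.5272, -0.2198, 0.1518]
tool_rot: [-1.464, 1.018, 1.46]
ft_force: [2.6, 0.1, -0.1]
grip_width: 0.154
shift cm [ 0.23  0.23 -2.78] turn [-0.1  0.3 -0.1] F [ 2.6  0.1 -0.1] grip 0.154
```

```bash
python3 -m handwheel '[{"xyz":[0.0,0.0,-0.35],"angular":[0,0.1,0]}]'
python3 -m handwheel '[{"xyz":[0.0,0.0,-0.35],"angular":[0,0.1,0]}]'
python3 -m handwheel '[{"xyz":[0.0,0.0,-0.35],"angular":[0,0.1,0]}]'
python3 -m handwheel '[{"xyz":[0.0,0.0,-0.35],"angular":[0,0.1,0]}]'
python3 - <<'E'
from h import *
tgt([.5295,-.2175,.124],[0,0,-1],yw(110))
E
```

```text
time: 7.9
position: [0.5274, -0.2198, 0.1481]
tool_rot: [-1.463, 1.02, 1.461]
ft_force: [2.3, 0.3, 0.5]
grip_width: 0.159
time: 7.98
position: [0.5277, -0.22, 0.1441]
tool_rot: [-1.462, 1.021, 1.463]
ft_force: [2.5, -0.2, 3.2]
grip_width: 0.159
time: 8.07
position: [0.528, -0.2201, 0.1403]
tool_rot: [-1.461, 1.022, 1.464]
ft_force: [2.6, 1.3, 2.9]
grip_width: 0.159
time: 8.15
position: [0.5281, -0.2201, 0.1364]
tool_rot: [-1.46, 1.024, 1.466]
ft_force: [2.7, 0.7, 2.3]
grip_width: 0.156
shift cm [ 0.14  0.26 -1.24] turn [-0.  -0.2 -0.1] F [2.7 0.7 2.3] grip 0.156
```

```bash
python3 -m handwheel '[{"xyz":[0.03,0.0,-0.35],"angular":[0,0,0]}]'
python3 -m handwheel '[{"xyz":[0.03,0.0,-0.3],"angular":[0,0,0]}]'
python3 -m handwheel '[{"xyz":[0.03,0.0,-0.25],"angular":[0,0,0]}]'
python3 -m handwheel '[{"xyz":[0.0,0.0,-0.15],"angular":[0,0,0]}]'
python3 - <<'E'
from h import *
tgt([.5295,-.2175,.124],[0,0,-1],yw(110))
E
```

```text
time: 8.23
position: [0.5283, -0.2201, 0.1325]
tool_rot: [-1.46, 1.024, 1.466]
ft_force: [1.9, 0.1, 1.4]
grip_width: 0.156
time: 8.32
position: [0.5283, -0.2201, 0.1289]
tool_rot: [-1.459, 1.024, 1.467]
ft_force: [2.3, -0.2, 2.2]
grip_width: 0.155
time: 8.4
position: [0.5283, -0.22, 0.1258]
tool_rot: [-1.459, 1.025, 1.468]
ft_force: [1.9, 0.0, 2.3]
grip_width: 0.156
time: 8.48
position: [0.5283, -0.2201, 0.1239]
tool_rot: [-1.459, 1.025, 1.468]
ft_force: [0.9, 2.2, 17.2]
grip_width: 0.158
shift cm [0.12 0.26 0.01] turn [-0.1 -0.3 -0.1] F [ 0.9  2.2 17.2] grip 0.158
```

The collar is resting: z is 0.1239 against 0.124 expected, with the force rising to 17 N. Next I ease off, release and look.

```bash
python3 -m handwheel '[{"xyz":[0,0,-0.05],"angular":[0,0,0]},{"xyz":[-0.03,0,-0.1],"angular":[0,0,0]},{"xyz":[-0.03,0,-0.07],"angular":[0,0,0]},{"xyz":[-0.03,0,-0.07],"angular":[0,0,0]},{"xyz":[-0.03,0,-0.07],"angular":[0,0,0]}]' 4.2
python3 - <<'E'
from h import *
tgt([.5283,-.2201,.124],[0,0,-1],yw(110))
E
```

```text
time: 8.9
position: [0.5225, -0.22, 0.1178]
tool_rot: [-1.451, 1.03, 1.476]
ft_force: [0.8, 2.9, 5.7]
grip_width: 0.438
shift cm [ 0.58 -0.01  0.62] turn [-0.2 -0.9 -0. ] F [0.8 2.9 5.7] grip 0.438
```

```bash
python3 -m handwheel '[{"xyz":[0.1,0,0.6],"angular":[0,0,0]},{"xyz":[0,0,1.5],"angular":[0,0,0]},{"xyz":[-0.5,0,3],"angular":[0,0,0]},{"xyz":[-1,-0.3,3],"angular":[0,0,0]}]'
python3 - <<'E'
from h import *
tgt([.5283,-.2201,.124],[0,0,-1],yw(110))
crop("scene",235,160,60,60,10,"pics/d1.png")
E
```

```text
time: 9.23
position: [0.5036, -0.2203, 0.1938]
tool_rot: [-1.441, 1.036, 1.492]
ft_force: [-0.1, 0.1, 0.0]
grip_width: 0.481
shift cm [ 2.47  0.02 -6.98] turn [-0.3 -1.8 -0.1] F [-0.1  0.1  0. ] grip 0.481
```

View pics/d1.png

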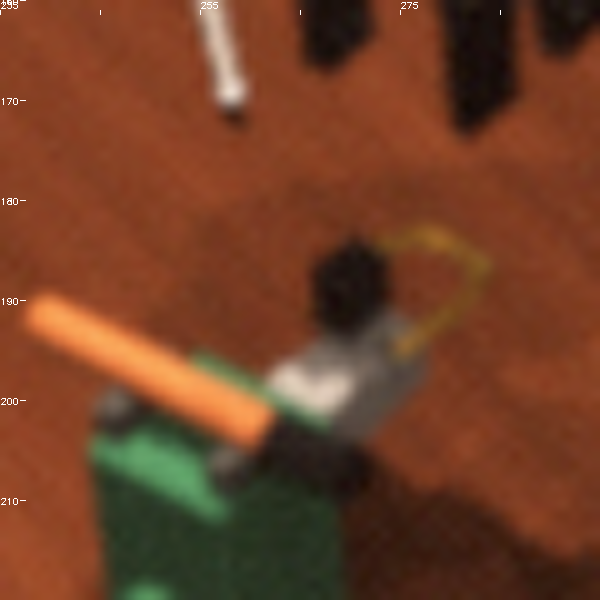

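The pin sits home with its collar on the tongue. The ring is level over the free end, with its end at scene (283,186). I'll work out the pushing arc.

```bash
cat >> h.py <<'E'
H=np.array([.528,-.220,.116]);EX=np.array(yw(20))
def arc(th,r=47,al=30,c=0.0):
    # TCP target for ring angle th (rad), radius r mm, lean al deg; c = clearance (mm) before wire surface
    a=np.radians(al);t=np.array([np.sin(th),-np.cos(th)])
    q=np.array([-np.cos(th),-np.sin(th)])*r-t*(2.2+c)
    p=H+EX*q[0]/1000+np.array([0,0,q[1]/1000])
    tgt(p,EX*np.sin(a)+np.array([0,0,-np.cos(a)]),yw(110)); print("  target",np.round(p,4))
E
python3 - <<'E'
from h import *
print(atz("scene",(283.3,186.3),.116), H-EX*.045)
arc(0,47,25,15)
E
```

```text
[ 0.48401919 -0.21849593  0.116     ] [ 0.48571383 -0.23539091  0.116     ]
shift cm [-2.13 -1.25 -6.55] turn [  8.4 -24.7  -0.1] F [-0.  -0.9  0.7] grip 0.484
  target [ 0.4838 -0.2361  0.1332]
```

```bash
python3 -m handwheel '[{"xyz":[-0.7,-0.4,0],"angular":[2,-5,0]},{"xyz":[-0.7,-0.4,0],"angular":[2,-5,0]},{"xyz":[-0.5,-0.4,0],"angular":[2,-5,0]},{"xyz":[-0.2,-0.2,0],"angular":[2,-5,0]}]' 0 10
python3 - <<'E'
from h import *
arc(0,47,25,15)
print(get_state()["joint_positions"])
E
```

```text
time: 9.67
position: [0.4902, -0.2347, 0.1998]
tool_rot: [-1.55, 0.689, 1.21]
ft_force: [0.3, 0.2, 0.1]
grip_width: 0.267
shift cm [-0.64 -0.14 -6.66] turn [ 0.7 -3.8 -0.9] F [0.3 0.2 0.1] grip 0.267
  target [ 0.4838 -0.2361  0.1332]
[ 0.02670472 -0.06980406  0.56066836  1.97235639 -0.3133971   1.03979079
  2.65666076]
```

Run:
```python
from h import *
EY=np.array(yw(110))
P=[H,H+EY*.0183,H-EY*.0183,H-EX*.045,H-EX*.03+EY*.0183,H-EX*.03-EY*.0183,H+[0,0,.015],H+[0,0,.026]]
print(np.round(proj("scene",P),1))
# tongue end corners
print(np.round(proj("scene",[[.528-.016-.0+.0*1,-.2258,.11]]),1))
crop("scene",245,165,50,45,15,"pics/d2.png");crop("top",395,220,60,60,10,"pics/d3.png")
```

```text
[[270.  191.8]
 [275.  194.2]
 [265.1 189.4]
 [279.8 183.4]
 [281.5 188.5]
 [271.6 183.8]
 [269.6 187.8]
 [269.4 184.9]]
[[273.9 190.2]]
```

View pics/d2.png

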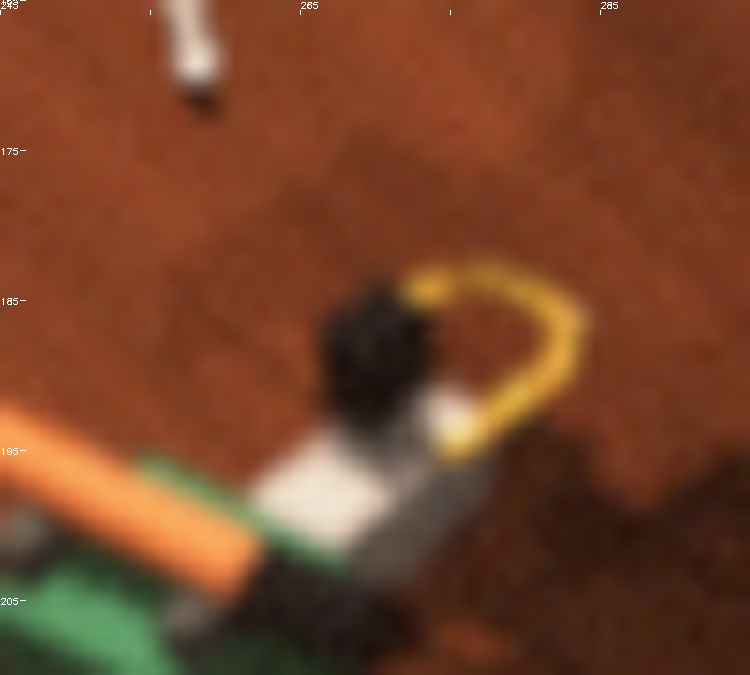

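View pics/d3.png

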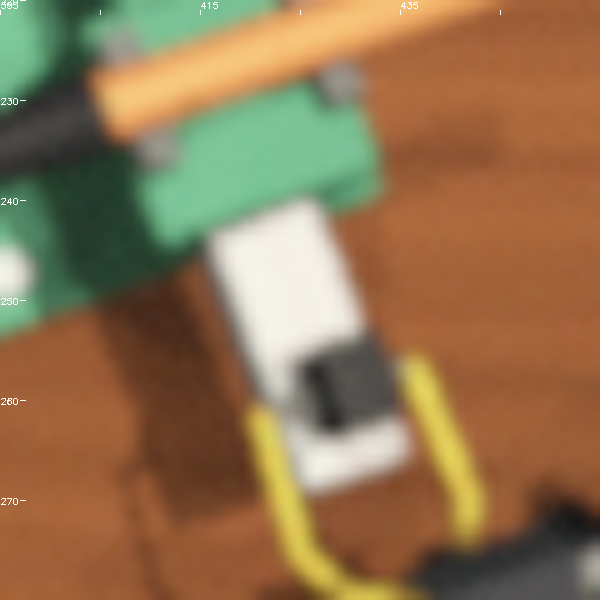

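The ring is level and in line with the tongue, as expected: in the top view its arms run from (421,261) and (437,256) to past (444,270). Joint 7 is near its limit, so I'll test a small twist while descending.

```bash
python3 -m handwheel '[{"xyz":[-0.3,-0.1,-1],"angular":[0,0,-5]},{"xyz":[-0.3,0,-1],"angular":[0,0,0]}]' 0
python3 - <<'E'
from h import *
arc(0,47,25,15)
print(get_state()["joint_positions"])
E
```

```text
time: 9.98
position: [0.4855, -0.2358, 0.1808]
tool_rot: [-1.501, 0.757, 1.146]
ft_force: [0.3, 0.6, -0.3]
grip_width: 0.027
shift cm [-0.17 -0.03 -4.76] turn [ 0.6 -4.1  4.4] F [ 0.3  0.6 -0.3] grip 0.027
  target [ 0.4838 -0.2361  0.1332]
[ 0.02811336 -0.08291323  0.54597087  2.02124371 -0.28650826  0.97329079
  2.55432906]
```

```bash
python3 -m handwheel '[{"xyz":[-0.1,0,-1.5],"angular":[1,-3,-2]},{"xyz":[0,0,-1.2],"angular":[0,0,0]},{"xyz":[0,0,-0.8],"angular":[0,0,0]}]' 0
python3 - <<'E'
from h import *
arc(0,47,25,10)
print(get_state()["joint_positions"])
crop("scene",245,145,60,60,10,"pics/e1.png");crop("top",395,220,80,60,10,"pics/e2.png")
E
```

```text
time: 10.23
position: [0.4877, -0.2329, 0.1443]
tool_rot: [-1.501, 0.728, 1.09]
ft_force: [0.7, 0.3, -0.4]
grip_width: 0.001
shift cm [-0.38 -0.32 -1.61] turn [-0.3 -1.2  5.6] F [ 0.7  0.3 -0.4] grip 0.001
  target [ 0.4838 -0.2361  0.1282]
[ 0.02365874 -0.06733565  0.57592664  2.10223543 -0.37626077  0.8579903
  2.6359    ]
```

View pics/e1.png

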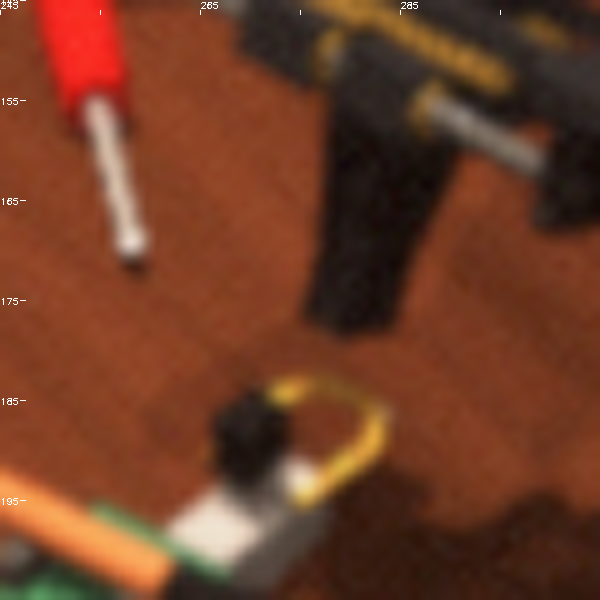

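View pics/e2.png

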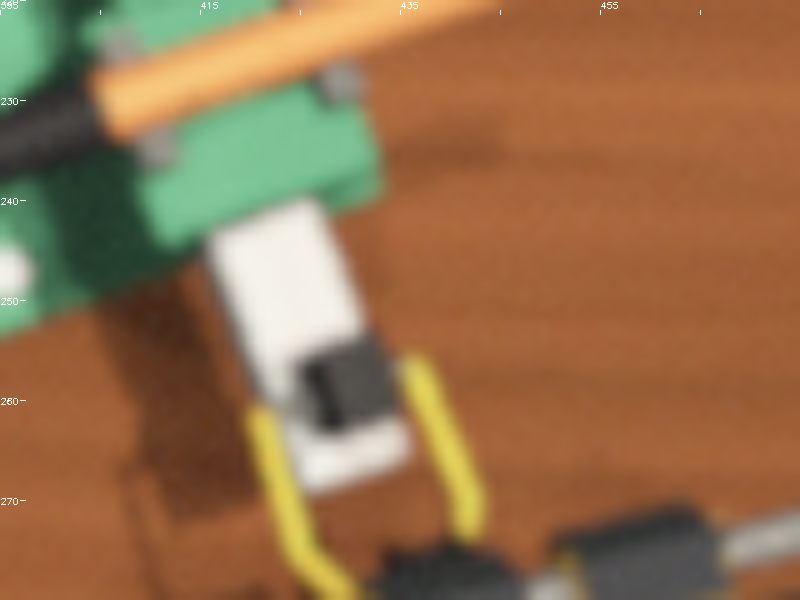

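Shut fingertips are at scene (280,177), above the ring's end (281,183). The ring is still level. Lining up.

```bash
python3 -m handwheel '[{"xyz":[-0.4,-0.3,-0.3],"angular":[0.3,-1,-6]},{"xyz":[-0.1,0,-0.4],"angular":[0,0,0]}]' 0
python3 - <<'E'
from h import *
arc(0,47,25,3)
print(get_state()["joint_positions"])
E
```

```text
time: 10.5
position: [0.4841, -0.2361, 0.137]
tool_rot: [-1.45, 0.786, 1.001]
ft_force: [-0.2, 0.3, -0.6]
grip_width: 0.005
shift cm [-0.02  0.   -1.58] turn [-0.7 -0.4 11.6] F [-0.2  0.3 -0.6] grip 0.005
  target [ 0.4838 -0.2361  0.1212]
[ 0.02821483 -0.09635671  0.55934296  2.1457318  -0.34694012  0.78998548
  2.5172121 ]
```

```bash
python3 -m handwheel '[{"xyz":[0,0,-0.8],"angular":[0,0,0]},{"xyz":[0,0,-0.6],"angular":[0,0,0]}]' 0
python3 -m handwheel '[{"xyz":[0,0,-0.3],"angular":[0,0,0]}]' 0
python3 - <<'E'
from h import *
arc(0.1,47,27,0)
print(get_state()["joint_positions"])
E
```

```text
time: 10.67
position: [0.4862, -0.2362, 0.1242]
tool_rot: [-1.457, 0.781, 1.004]
ft_force: [0.6, -0.9, 0.2]
grip_width: 0.003
time: 10.75
position: [0.4866, -0.2362, 0.1206]
tool_rot: [-1.458, 0.781, 1.006]
ft_force: [0.4, 0.3, 0.2]
grip_width: 0.006
shift cm [-0.28  0.01 -0.71] turn [ 0.  -2.3 11.1] F [0.4 0.3 0.2] grip 0.006
  target [ 0.4838 -0.2361  0.1135]
[ 0.0235952  -0.06590884  0.57037201  2.15919038 -0.3860898   0.75843063
  2.56739413]
```

```bash
python3 -m handwheel '[{"xyz":[-0.25,0,-0.35],"angular":[0.3,-1,-1]}]' 0
python3 -m handwheel '[{"xyz":[-0.15,0,-0.35],"angular":[0.3,-1,-1]}]' 0
python3 - <<'E'
from h import *
arc(0.15,47,28,0)
E
```

```text
time: 10.83
position: [0.4857, -0.2366, 0.1175]
tool_rot: [-1.455, 0.775, 0.98]
ft_force: [0.4, 0.9, 1.0]
grip_width: 0.003
time: 10.92
position: [0.485, -0.2372, 0.1144]
tool_rot: [-1.449, 0.77, 0.952]
ft_force: [-1.9, 0.3, 5.3]
grip_width: 0.003
shift cm [-0.1   0.12 -0.32] turn [-0.5 -1.1 13. ] F [-1.9  0.3  5.3] grip 0.003
  target [ 0.484  -0.236   0.1112]
```

Contact with the ring at 5 N, which is the spring. Following the arc.

```bash
python3 -m handwheel '[{"xyz":[0,0.1,-0.4],"angular":[0,-1,0]}]' 0
python3 -m handwheel '[{"xyz":[0,0.05,-0.4],"angular":[0.2,-1,0]}]' 0
python3 - <<'E'
from h import *
arc(0.25,47,30,0)
E
```

```text
time: 11.0
position: [0.4855, -0.2374, 0.1111]
tool_rot: [-1.456, 0.757, 0.934]
ft_force: [-3.7, -0.3, 6.2]
grip_width: 0.007
time: 11.08
position: [0.4859, -0.2377, 0.1078]
tool_rot: [-1.461, 0.741, 0.918]
ft_force: [-1.6, 0.3, 4.9]
grip_width: 0.007
shift cm [-0.12  0.19 -0.13] turn [-0.4 -0.7 13.1] F [-1.6  0.3  4.9] grip 0.007
  target [ 0.4847 -0.2358  0.1065]
```

```bash
python3 -m handwheel '[{"xyz":[-0.05,0.2,-0.45],"angular":[0.2,-1,0]}]' 0
python3 -m handwheel '[{"xyz":[0,0.1,-0.45],"angular":[0.2,-1,0]}]' 0
python3 -m handwheel '[{"xyz":[0.1,0.1,-0.45],"angular":[0.2,-1,0]}]' 0
python3 - <<'E'
from h import *
arc(0.5,47,32,0)
print(get_state()["joint_positions"])
crop("scene",245,145,60,60,10,"pics/e3.png")
E
```

```text
time: 11.17
position: [0.4857, -0.2388, 0.1048]
tool_rot: [-1.463, 0.728, 0.896]
ft_force: [-0.1, 0.5, 5.4]
grip_width: 0.007
time: 11.25
position: [0.4857, -0.2397, 0.1021]
tool_rot: [-1.464, 0.717, 0.881]
ft_force: [-0.4, 0.5, 4.8]
grip_width: 0.005
time: 11.33
position: [0.4872, -0.2406, 0.0984]
tool_rot: [-1.467, 0.702, 0.863]
ft_force: [-0.4, 0.9, 6.7]
grip_width: 0.008
shift cm [ 0.1   0.61 -0.3 ] turn [-0.8  0.6 14. ] F [-0.4  0.9  6.7] grip 0.008
  target [ 0.4882 -0.2345  0.0954]
[-0.44612447 -0.16910655  1.08603164  2.28387702 -0.46641417  0.56965321
  2.68739949]
```

View pics/e3.png

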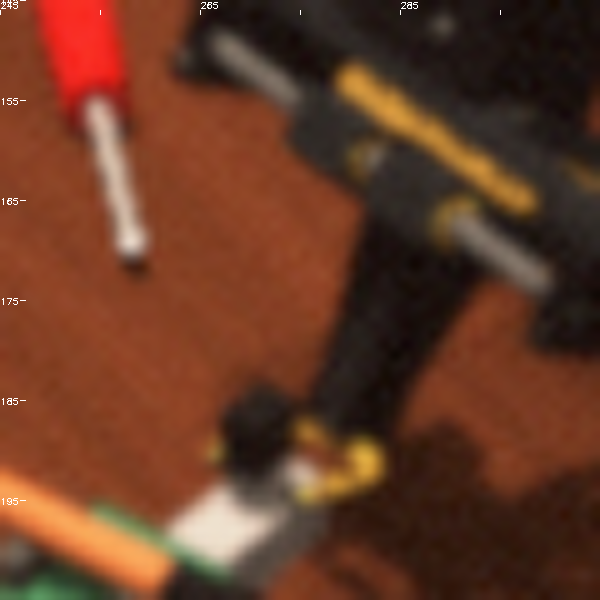

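Ring about half a radian down, its end at scene (281,191). Joint 7 is close to its limit, so I'll twist the fingers about their own axis and recentre.

```bash
python3 -m handwheel '[{"xyz":[-0.05,0.2,-0.05],"angular":[3,1.1,-5.5]}]' 0
python3 - <<'E'
from h import *
arc(0.5,47,32,0)
print(get_state()["joint_positions"])
E
python3 -m handwheel '[{"xyz":[0,0.3,-0.1],"angular":[3,1.1,-5.5]}]' 0
python3 - <<'E'
from h import *
arc(0.5,47,32,0)
print(get_state()["joint_positions"])
E
```

```text
time: 11.47
position: [0.486, -0.2376, 0.0961]
tool_rot: [-1.365, 0.75, 0.817]
ft_force: [-3.2, -2.1, 2.0]
grip_width: -0.0
shift cm [ 0.22  0.31 -0.07] turn [-3.9 -0.8 19.5] F [-3.2 -2.1  2. ] grip -0.0
  target [ 0.4882 -0.2345  0.0954]
[-0.41643633 -0.15963399  1.04769354  2.28597889 -0.4623191   0.57050075
  2.55972175]
time: 11.55
position: [0.486, -0.2346, 0.0951]
tool_rot: [-1.261, 0.799, 0.767]
ft_force: [-3.6, -2.7, 2.8]
grip_width: 0.001
shift cm [0.23 0.01 0.03] turn [-6.9 -2.2 25.3] F [-3.6 -2.7  2.8] grip 0.001
  target [ 0.4882 -0.2345  0.0954]
[-0.37619572 -0.14946798  0.99420155  2.28505788 -0.45160456  0.57203201
  2.41888848]
```

```bash
python3 -m handwheel '[{"xyz":[0.15,0.05,-0.4],"angular":[0.3,-1,0]}]' 0
python3 -m handwheel '[{"xyz":[0.2,0.1,-0.4],"angular":[0.3,-1,0]}]' 0
python3 - <<'E'
from h import *
arc(0.7,47,33,0)
print(get_state()["joint_positions"])
E
```

```text
time: 11.63
position: [0.4887, -0.2336, 0.0921]
tool_rot: [-1.259, 0.782, 0.754]
ft_force: [-0.4, -0.3, 3.9]
grip_width: 0.008
time: 11.72
position: [0.4911, -0.2333, 0.0887]
tool_rot: [-1.26, 0.765, 0.741]
ft_force: [-2.3, -0.8, 1.8]
grip_width: 0.005
shift cm [ 0.17  0.05 -0.13] turn [-8.  -1.2 25.3] F [-2.3 -0.8  1.8] grip 0.005
  target [ 0.4929 -0.2328  0.0874]
[-0.42356523 -0.13623851  1.06339245  2.30637055 -0.5712251   0.54097924
  2.53969163]
```

```bash
python3 -m handwheel '[{"xyz":[0.25,0.1,-0.4],"angular":[1,0,-2]}]' 0
python3 -m handwheel '[{"xyz":[0.25,0.1,-0.35],"angular":[1,0,-2]}]' 0
python3 - <<'E'
from h import *
arc(0.95,47,33,0)
print(get_state()["joint_positions"])
crop("scene",245,145,60,60,10,"pics/e4.png")
E
```

```text
time: 11.8
position: [0.4936, -0.2331, 0.0849]
tool_rot: [-1.228, 0.776, 0.716]
ft_force: [-0.1, -0.6, 1.8]
grip_width: 0.009
time: 11.88
position: [0.4963, -0.2325, 0.0816]
tool_rot: [-1.194, 0.788, 0.69]
ft_force: [0.0, -0.7, 1.3]
grip_width: 0.006
shift cm [ 0.43  0.25 -0.25] turn [-10.1  -1.2  29.5] F [ 0.  -0.7  1.3] grip 0.006
  target [ 0.5006 -0.23    0.079 ]
[-0.44143723 -0.10947445  1.07696769  2.31584202 -0.63648206  0.5145017
  2.51002863]
```

View pics/e4.png

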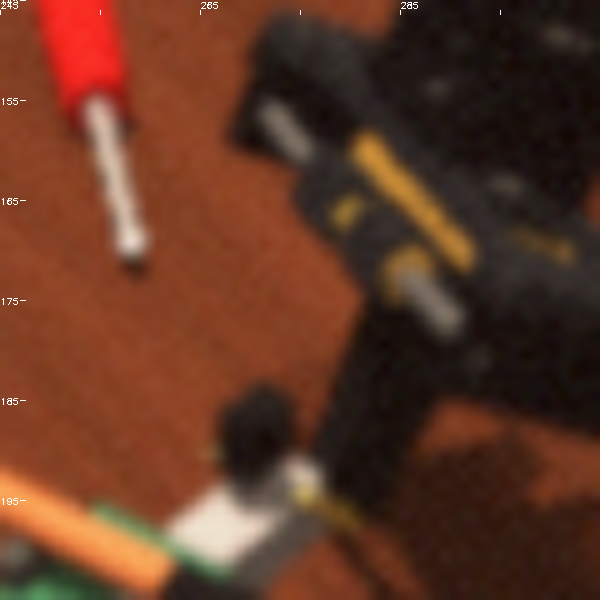

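```bash
python3 -m handwheel '[{"xyz":[0.25,0.1,-0.35],"angular":[0.5,0,-1]}]' 0
python3 -m handwheel '[{"xyz":[0.25,0.1,-0.35],"angular":[0.5,0,-1]}]' 0
python3 - <<'E'
from h import *
arc(1.05,47,33,0)
print(get_state()["joint_positions"])
crop("scene",245,145,60,60,10,"pics/e5.png")
E
```

```text
time: 12.02
position: [0.4987, -0.2313, 0.0776]
tool_rot: [-1.177, 0.795, 0.678]
ft_force: [-0.4, -0.3, 1.4]
grip_width: 0.005
time: 12.1
position: [0.5012, -0.2304, 0.0741]
tool_rot: [-1.161, 0.8, 0.666]
ft_force: [-1.0, 1.1, -0.8]
grip_width: 0.005
shift cm [0.3  0.17 0.22] turn [-11.1  -1.3  31.5] F [-1.   1.1 -0.8] grip 0.005
  target [ 0.5042 -0.2287  0.0763]
[-0.46705871 -0.0755031   1.09890169  2.32062575 -0.70902964  0.50172546
  2.52634388]
```

View pics/e5.png

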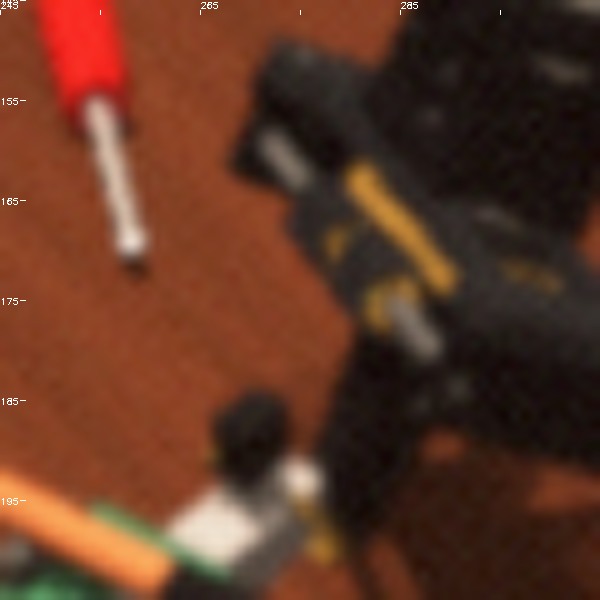

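The ring has swung down, its arm at scene (277,198). I'll back off outwards and up, then look.

```bash
python3 -m handwheel '[{"xyz":[-1,-0.4,0.8],"angular":[0,0,0]},{"xyz":[-1,-0.4,1.6],"angular":[0,0,0]},{"xyz":[-1,-0.4,2],"angular":[-1,3,0]},{"xyz":[-0.6,-0.2,2.5],"angular":[-2,5,0]},{"xyz":[0,0,3],"angular":[-2,5,0]}]' 0
python3 - <<'E'
from h import *
print(get_state()["joint_positions"])
crop("scene",245,165,60,55,12,"pics/f1.png");crop("top",395,220,80,60,10,"pics/f2.png")
E
```

```text
time: 12.57
position: [0.4518, -0.2443, 0.1648]
tool_rot: [-1.168, 1.055, 0.791]
ft_force: [0.7, -0.8, -1.0]
grip_width: 0.005
[-0.1065699  -0.21863182  0.59360322  2.14095419 -0.01240493  0.86641021
  1.8275465 ]
```

View pics/f1.png

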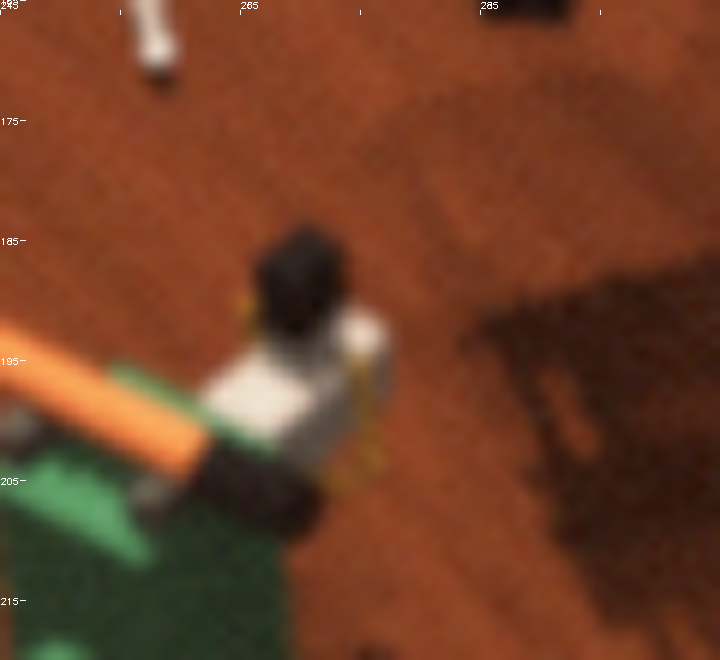

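View pics/f2.png

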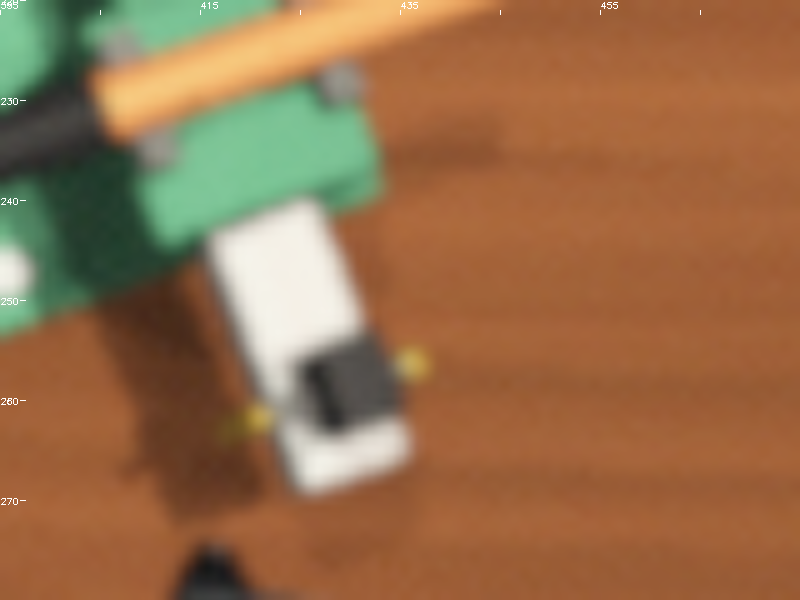

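Top view: only the ring's two arm stubs show, at (421,261) and (436,256), so it hangs straight down. Scene view: its end is at (274,205), under the tongue. Numeric check, and a look at the whole scene.

Run:
```python
from h import *
EY=np.array(yw(110))
for th in(1.2,1.4,1.57):
    d=-np.cos(th)*EX+np.array([0,0,-np.sin(th)])
    print(th,np.round(proj("scene",[H+d*.045,H+d*.03+EY*.0183]),1).tolist(),np.round(proj("top",[H+d*.03+EY*.0183,H+d*.03-EY*.0183]),1).tolist())
print("headtop z.142",proj("scene",[H+[0,0,.026]]),"if 3mm high",proj("scene",[H+[0,0,.029]]))
print(get_state()["ft_force"])
d=get_image("top");cv2.imwrite("pics/g1.png",d["pixels"])
```

```text
1.2 [[274.5, 199.5], [277.9, 199.4]] [[420.1, 268.1], [436.1, 262.2]]
1.4 [[272.7, 201.8], [276.7, 200.9]] [[418.9, 265.6], [435.0, 259.8]]
1.57 [[271.1, 203.4], [275.6, 202.0]] [[418.1, 263.4], [434.1, 257.5]]
headtop z.142 [[269.35373943 184.85548633]] if 3mm high [[269.28012895 184.04674482]]
[-0.26320614  1.02670057 -0.57076826]
```

View pics/g1.png

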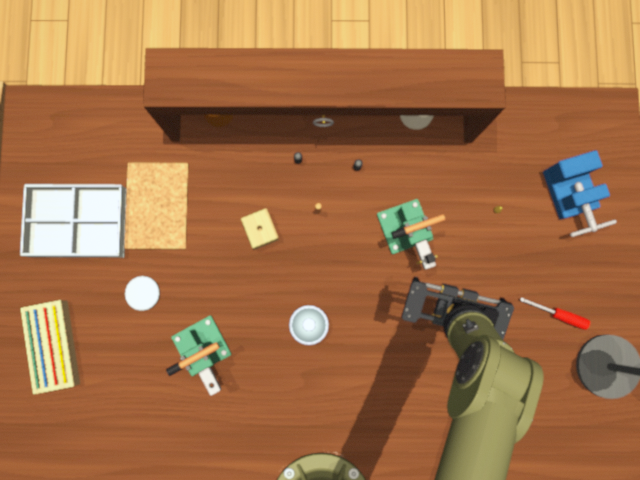

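The ring stubs in the top view match θ ≈ 1.57, and nothing else has moved: the ramekin, grips, lid, barrel and nose cone are all at their first pixels. One more step clear, then I hand in.

```bash
python3 -m handwheel '[{"xyz":[0,0,2],"angular":[0,0,0]},{"xyz":[0,0,1],"angular":[0,0,0]},{"xyz":[0,0,0],"angular":[0,0,0]},{"xyz":[0,0,0],"angular":[0,0,0]}]'
python3 - <<'E'
from h import *
crop("scene",245,165,60,55,12,"pics/g2.png")
print(close_job())
E
```

```text
time: 13.15
position: [0.449, -0.2423, 0.1879]
tool_rot: [-1.161, 1.053, 0.799]
ft_force: [0.9, -0.1, -0.6]
grip_width: 0.01
the job is handed in; nothing more can be done
None
```

View pics/g2.png

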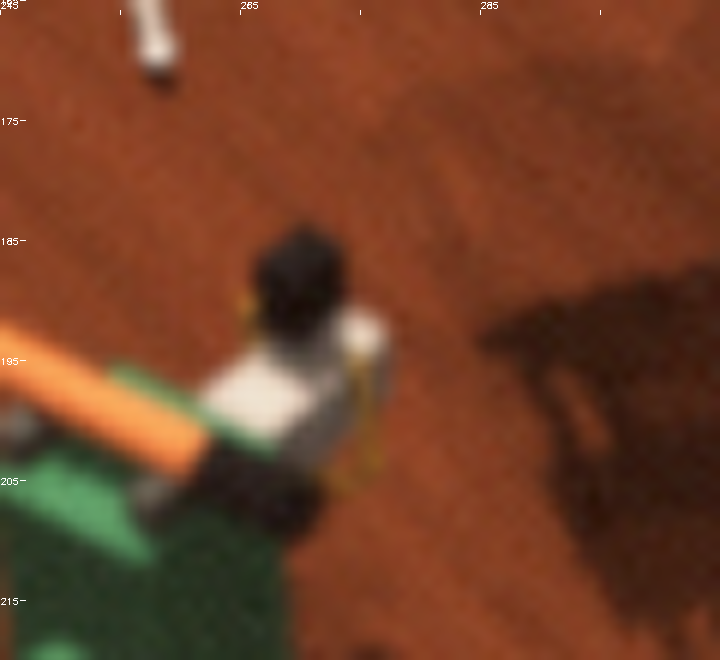

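I locked the drawbar on the right-hand green fixture and handed the job in at about 13 s, with the gripper clear and touching nothing. The pin is fully home in the cross hole, and the ring is snapped shut over its lower end.

- **Pin:** I felt for the hole with the pin tip, found it about 3 mm from my camera estimate, and pressed until the collar rested. The gripper stopped at 0.1239 m where 0.124 m was expected.
- **Ring:** Pushing it down showed at most about 7 N, and it snapped past centre. In the top view its arms matched the hanging-straight-down position to about 2 pixels. The last scene picture still shows it shut, with its end under the tongue at pixel (273,205).
- **Other things:** In the last top picture everything else is where it started.

These did not go smoothly:
- **Pressing forces:** The readings peaked at 16–17 N twice, on first touching the tongue and when the collar seated. That is under 25 N but more than "a few newtons".
- **Touch after release:** The gripper sagged about 6 mm and lightly touched something, probably the ring wire, at about 6 N. The ring stayed level.
- **Joint limit:** Joint 7 came within 0.003 rad of its limit during the ring push, so I twisted the fingers to bring it back.

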